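# Clamp the large vial in the vial stand

### The arm

A 7-joint arm with a two-finger parallel gripper is mounted at the origin on a cart in front of the work surface, level with it; the furniture and walls round the work are solid. World frame = base frame: x ahead of the robot, y to its left, z up, the work surface at z = 0. Lengths are in m, angles in rad, forces in N, time in s.
With the tool pointing down it reaches from about 0.4 to 0.85 m from the base axis. Payload 10.4 kg.
Tool frame: the origin (TCP) lies midway between the tips of the shut fingers; the grasp point (between the pads) lies 19 mm behind it; z points along the fingers, y is the line along which they close (so a half turn about z gives the same grasp; the last joint's range is limited). The gripper opens to 87 mm and grips with 3 to 60 N. Pads are 19 mm wide; open, the fingers measure 117 mm over their backs; the gripper's body (75 mm by 190 mm) begins 51 mm behind the grasp point.
Start: joints at [1.188, 0.332, -0.065, 1.46, 0.022, 1.35, -0.088], TCP at [0.22, -0.585, 0.223] pointing down, gripper open.
Joint ranges: [-2.6, 2.6], [-0.5, 2.12], [-1.47, 1.34], [0.16, 2.42], [-1.27, 4.41], [0.06, 2.06], [-2.6, 2.6]. Speed limits (rad/s): [2.22, 2.22, 2.79, 2.79, 3.14, 3.14, 3.14].

### API

Orientations are given as a unit quaternion [x, y, z, w].
In Python, from bench import r gives the robot as it stands.
- The arm moves only by the tool arm_command, never from a script. Its argument "moves" is one flat list of numbers, 4 for each row, row after row: the shift along the tool's x, y, z in cm, then the turn about the tool's z in degrees. A call has 1 to 12 rows; each row shifts and turns the commanded pose from where the row before left it, along the tool's axes as they then stand; what a row does not reach is not made up. A row lasts 1/12 s, in which the tool goes at most 41.7 mm and 7.16 degrees, less where a joint would pass 70% of its speed; a pose out of reach is approached as far as the arm can. A call with a gripper value outside its range is refused whole. "fingers" is the opening in per cent of the stroke, from 0 (shut) to 100 (fully open), set as the call begins (left out, the last holds). The fingers move at their own pace and stop on an object; "squeeze" is the grip in N (left out, the last holds). Time passes only in rows, so rows that do not move let the fingers close. It gives the time, the measured TCP pose, the force, the opening and the grip force at its end, in the units of the state.
- r.read_state(): the state, without advancing time (a new reading comes with each control period).
- r.camera(name): name is "scene" or "side" or "wrist"; returns the picture (400x640x3 uint8, red, green, blue); there is no depth.
- r.camera_info(name): a dict with "fx", "fy", "cx", "cy" (pixels), "k1" (the pictures are not rectified: a ray, as slopes to the right and down, at radius r is drawn at 1 + k1 r^2 times it, then the intrinsics apply), "origin" and "attitude" of the camera in the world. Camera axes: x right, y up, looking along -z (the intrinsics and any distortion apply to the point x, -y, -z); pixel columns grow to the right and rows downward; lengths in m; the calibration is good to about 2 mm. A picture is of the moment at which its call begins: read the wrist's pose just before it. camera_info takes no time and is no camera call; for the wrist camera it gives the pose at the moment of the call.
- r.close_job(): hands the job in; it is judged then, once.
The state is a dict: "time": time; "joint_positions": joint angles; "joint_vel": joint speeds; "joint_torque": joint torques, N m; "ee_pos": TCP position; "eef_rot": TCP orientation; "ft_force": force on the tool from outside, world axes, zero at the start; "torque": the same for the moment, N m; "width": finger opening in m; "grip_force": force on a finger pad.
Only numpy, scipy, OpenCV 4.12 (cv2) and the standard library are available. Lean on these libraries where they do the work, as an engineer would, in place of code of your own. Each camera call takes 0.05 s, during which the arm holds its last target. There are 200 camera calls.

### The job

Stand the largest of the three loose vials (standing ahead of the robot, to the left) upright in the V-shaped nest of the clamp stand and let go of it. Then press the stand's thumb lever down past its centre, firmly but without forcing it against its stop, until it snaps over and stays down, so that the vial is held tight in the V. Leave the two small vials alone.

Things in the scene. Friction and masses are not known exactly. Their poses are not given: they have to be found in the camera images.
- vial_centre (a point): Centre (half-way up) of the largest vial: brown glass, 62 mm tall, body 32 mm in diameter, about 28 g, upright on the worktop (centre 31 mm above what it stands on). Grasp it round the body from above, fingertips no lower than 25 mm above its underside, so that they clear the nest's walls.
- clamp_stand: Clamp stand, fixed: grey base plate, 110 mm along its x, 215 mm along its y (-112 to +103 mm), top at z = 14 mm; origin on the worktop. Positions below are in its frame, on its middle line x = 0. V-nest at the +y end, thumb lever at the -y end; between them housing and lever bracket (y -57 to +9 mm, 44 mm wide, up to z = 76 mm), from which a rubber pad comes. At most 24 N from the robot.
- seat (a point): Point on the nest's floor (y = 55, z = 14 mm) on the axis of a vial pushed home in the V. The V: two walls 22 mm high at 45 degrees, opening to -y, 16 mm from this axis. The pad (24 mm wide, at z = 27 mm, face at y = 22 mm with the lever at 0) moves to +y as the lever goes down. Set the vial down about 4 mm from here towards -y, clear of walls and pad; the pad pushes it home.
- press_line (a point): Point on the base plate (y = -107, z = 14 mm) under the lever's thumb plate (40 by 46 mm): the upright line through it meets the plate at every lever angle. The plate's height is NOT measured: it sits on a spindle screwed 0 to 36 mm out of the lever, set differently each time. Plate top on this line: z about 92 to 129 mm with the lever up, 69 to 105 mm with it at its stop. Feel for it.
- lever (a joint): Thumb lever, rad, on a level pin along x at y = -46, z = 66 mm: 0 up (its start; slopes 0.22 rad up to -y), grows as pressed down, stop at 0.37. A spring strut holds it up with 6 to 9 N at the plate, less towards its centre near 0.3; past that it snaps to the stop and stays; short of it, it springs back. Centre to stop is only some 5 mm at the plate; the stop is rigid and force climbs fast.
- vial_small_a: One of two small glass vials, 25 mm in diameter and 52 mm tall, a bystander; origin under its middle.
- vial_small_b: The other small glass vial, 25 mm in diameter and 50 mm tall, a bystander; origin under its middle.
Things that resemble listed ones, but are neither listed nor needed, are in the scene too. Leave any purple look-alike of the part that bears vial_centre alone.

How it is judged:
By the outcome, as a careful person would: the job done as asked, in the order asked, and still so for the second after the job is handed in, with the robot touching nothing.
It also fails if it takes over 54 s, if anything falls off the work surface, if the arm or the gripper's body presses on something with over 40 N, if the wrist force passes 120 N, or if a joint passes its speed limit or range.

## Working session

There is one attempt and no reset: what is moved stays moved. The work goes in short steps, Python scripts to look and compute and a tool call to move; the robot and the scene stay as the last step left them, time stands still between calls to the robot, and variables do not carry over. Pictures are saved under pics/ and viewed, at most 10 in all, crops included, and the job is handed in when it is done.

Besides the shell and the picture viewer there is one more tool, called after ">>>" by a JSON object that holds its "method" and its "body". arm_command: Moves the arm, as the interface text tells. Its arguments: {"type":"object","properties":{"moves":{"type":"array"},"fingers":{"type":"number"},"squeeze":{"type":"number"}},"required":["moves"]}

```bash
mkdir -p pics; cat > h.py <<'E'
import numpy as np, cv2
from scipy.spatial.transform import Rotation as R
from bench import r
def info(n):
    i=r.camera_info(n); return i
def rot(a):
    a=np.array(a,float)
    return a if a.shape==(3,3) else R.from_quat(a).as_matrix()
def ray(i,u,v):
    x=(u-i["cx"])/i["fx"]; y=(v-i["cy"])/i["fy"]
    a,b=x,y
    for _ in range(30):
        s=1+i["k1"]*(a*a+b*b); a,b=x/s,y/s
    return np.array(i["origin"]),rot(i["attitude"])@np.array([a,-b,-1])
def atz(i,u,v,z):
    o,d=ray(i,u,v); return o+d*(z-o[2])/d[2]
def proj(i,p):
    c=rot(i["attitude"]).T@(np.array(p)-np.array(i["origin"]))
    a,b=c[0]/-c[2],-c[1]/-c[2]; s=1+i["k1"]*(a*a+b*b)
    return i["fx"]*a*s+i["cx"], i["fy"]*b*s+i["cy"]
def save(n,f,box=None,k=1):
    im=r.camera(n)[:,:,::-1]
    cv2.imwrite("pics/raw_"+f,im)
    if box: im=im[box[1]:box[3],box[0]:box[2]]
    cv2.imwrite("pics/"+f,cv2.resize(im,None,fx=k,fy=k,interpolation=cv2.INTER_CUBIC))
E
python3 - <<'E'
from h import *
for n in("scene","side","wrist"): print(n,info(n))
s=r.read_state(); print(s)
save("scene","s1.png",None,1.25); save("side","d1.png",None,1.25)
E
```

```text
scene {'fx': 464.28876591362706, 'fy': 464.28876591362706, 'cx': 325.6077312040386, 'cy': 198.33520339582532, 'k1': 0.004731744416413121, 'origin': array([-0.40944349, -0.53806881,  0.59896504]), 'attitude': array([ 0.47209235, -0.24570268, -0.37639007,  0.75834657])}
side {'fx': 480.61445966732344, 'fy': 480.61445966732344, 'cx': 312.40254999158515, 'cy': 199.3983492743461, 'k1': 0.0021867453771364123, 'origin': array([0.1897874 , 1.01371049, 0.75824552]), 'attitude': array([-0.07778119,  0.44914127,  0.87588896, -0.15824266])}
wrist {'fx': 319.7795131428259, 'fy': 319.7795131428259, 'cx': 321.354080837857, 'cy': 201.42349445055248, 'k1': -0.041447747772596945, 'origin': array([ 0.29155171, -0.55683214,  0.38406899]), 'attitude': array([-0.11631262,  0.08158402, -0.56345602,  0.81383828])}
{'time': 0.0, 'joint_positions': array([ 1.18838971,  0.3328836 , -0.06472022,  1.46096281,  0.02160284,
        1.34989207, -0.08846472]), 'joint_vel': array([ 0.00089213,  0.00131282, -0.00134219,  0.00028891, -0.0008724 ,
       -0.00153481, -0.00166366]), 'joint_torque': array([ 6.56411885e-04, -6.23246741e+01,  2.52205477e-02, -3.89897060e+01,
       -6.12301240e-02,  3.97794507e-02,  1.88649778e-04]), 'ee_pos': array([ 0.21992318, -0.58460547,  0.2217364 ]), 'eef_rot': array([ 9.83853898e-01,  1.78972012e-01, -1.60989974e-04, -7.06923498e-04]), 'ft_force': array([-0.39676485,  0.45542607, -0.14639612]), 'torque': array([-0.03077715,  0.01993078, -0.01322714]), 'grip_force': 0.0, 'width': 0.087156488034373}
```

View pics/s1.png

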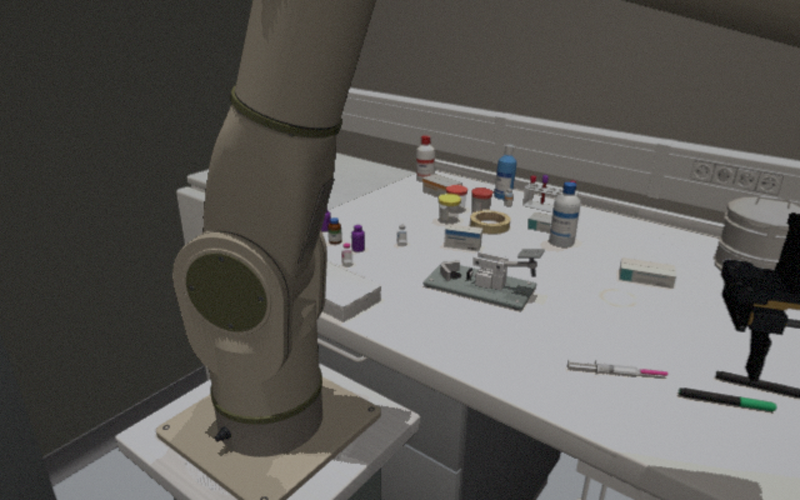

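View pics/d1.png

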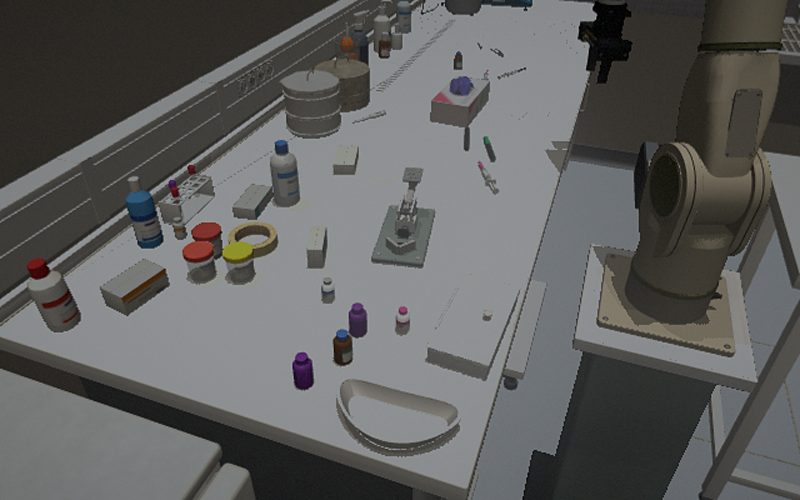

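The side view shows a brown vial with a blue cap at (343,346), purple look-alikes at (358,320) and (303,371), and small clear vials at (327,289) and (402,319). The clamp stand is at about (404,235). The brown vial fits the description, so I'll enlarge it to confirm.

```bash
python3 - <<'E'
import cv2,numpy as np
im=cv2.imread("pics/raw_d1.png")
a=cv2.resize(im[215:315,225:345],None,fx=5,fy=5,interpolation=cv2.INTER_CUBIC)
b=cv2.resize(im[130:220,290:360],None,fx=5.5,fy=5.5,interpolation=cv2.INTER_CUBIC)
cv2.imwrite("pics/a.png",a);cv2.imwrite("pics/b.png",b);print(a.shape,b.shape)
E
```

```text
(500, 600, 3) (495, 385, 3)
```

View pics/a.png

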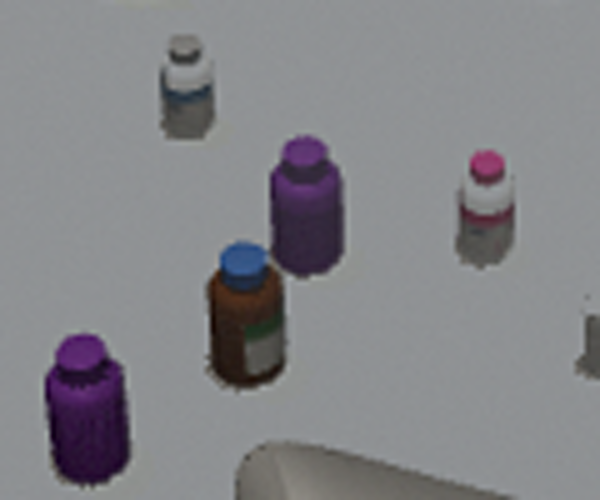

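View pics/b.png

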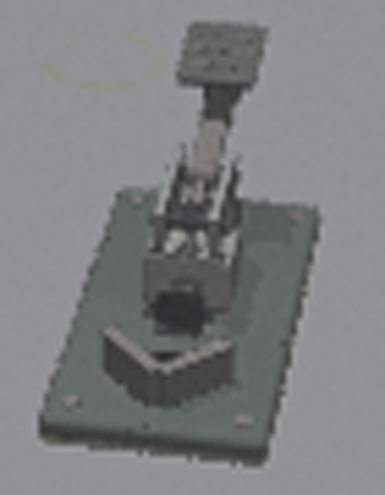

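The crop confirms the brown vial (blue cap, crop (247,315)) as the target. The purple ones and the two smaller clear ones get left alone. On the stand, the V is nearest this camera and the lever is at the far end.

```bash
python3 - <<'E'
from h import *
i=info("side")
f=lambda x,y:(225+x/5-.4,215+y/5-.4)
g=lambda x,y:(290+x/5.5-.4,130+y/5.5-.4)
print("cap top",atz(i,*f(245,253),.062),"base",atz(i,*f(247,362),0),"mid",atz(i,*f(247,310),.031))
for n,p in dict(sa=(187,130),sb=(485,255),pu=(308,255),pu2=(90,465)).items(): print(n,atz(i,*f(*p),.0))
C=[atz(i,*g(*p),.014) for p in((121,190),(322,208),(270,443),(40,418))]
C=np.array(C);print(C); 
# C0 -y,?; model corners
for a,b in((0,1),(1,2),(2,3),(3,0)): print(np.linalg.norm(C[a]-C[b]))
# far = -y end (lever). 
best=None
for sx in(1,-1):
    M=np.array([[sx*.055,-.112],[-sx*.055,-.112],[-sx*.055,.103],[sx*.055,.103]])
    mc=M.mean(0);cc=C[:,:2].mean(0)
    U,S,V=np.linalg.svd((M-mc).T@(C[:,:2]-cc)); Q=(U@V).T
    if np.linalg.det(Q)<0: continue
    t=cc-Q@mc; print("sx",sx,"yaw",np.arctan2(Q[1,0],Q[0,0]),"t",t,"res",(M@Q.T+t-C[:,:2]))
    for n,y in(("seat",.055),("set",.051),("press",-.107)): print(n,Q@[0,y]+t)
E
```

```text
cap top [0.51562738 0.35413662 0.062     ] base [0.51628692 0.35681071 0.        ] mid [0.51518625 0.35618358 0.031     ]
sa [0.60558744 0.22729709 0.        ]
sb [0.44239039 0.25823372 0.        ]
pu [0.51742635 0.28653119 0.        ]
pu2 [0.55305494 0.43237545 0.        ]
[[ 0.60828109 -0.12289621  0.014     ]
 [ 0.50215694 -0.14383905  0.014     ]
 [ 0.46470274  0.0634946   0.014     ]
 [ 0.57251197  0.08336366  0.014     ]]
0.10817087914296093
0.2106894854668706
0.10962485049374705
0.20933839485126945
sx 1 yaw 0.17801001097104047 t [ 0.53611636 -0.02554036] res [[ 0.00179816 -0.0031354 ]
 [-0.00033947 -0.00167041]
 [-0.00095562  0.00259851]
 [-0.00050306  0.0022073 ]]
seat [0.52637744 0.02859053]
set [0.52708572 0.02465374]
press [ 0.555063   -0.13084955]
```

>>> {"method": "arm_command", "body": {"moves": [0,0,0,-6.6,0,0,0,-6.6,0,0,0,-6.6,0,0,0,-6.6,0,0,0,-6.6,0,0,0,-6.6,0,0,0,-6.6,0,0,0,-6.6,0,0,0,-6.6,0,0,0,-6.6,0,0,0,-6.6,0,0,0,-7]}}

```text
time: 1.1
ee_pos: [0.22, -0.5848, 0.2221]
eef_rot: [0.639, 0.769, 0.0, -0.0]
ft_force: [-0.4, -1.3, 0.5]
width: 0.087
grip_force: 0.0
```

>>> {"method": "arm_command", "body": {"moves": [2.4,2.6,-0.2,0,2.4,2.6,-0.2,0,2.4,2.6,-0.2,0,2.4,2.6,-0.2,0,2.4,2.6,-0.2,0,2.4,2.6,-0.2,0,2.4,2.6,0,0,2.4,2.6,0,0,2.4,2.6,0,0,2.4,2.6,0,0,2.4,2.6,0,0,2.4,2.6,0,0]}}

```text
time: 2.1
ee_pos: [0.4766, -0.2447, 0.2344]
eef_rot: [0.641, 0.767, -0.0, -0.0]
ft_force: [0.8, 0.2, 0.4]
width: 0.0871
grip_force: 0.0
```

>>> {"method": "arm_command", "body": {"moves": [3.6,0.9,0,0,3.6,0.9,0,0,3.6,0.9,0,0,3.6,0.9,0,0,3.6,0.9,0,0,3.6,0.9,0,0,3.6,0.9,0,0,3.6,0.9,0,0,3.6,0.9,0,0,3.6,0.9,0,0,3.6,0.9,0,0,3.6,0.9,0,0]}}

```text
time: 3.1
ee_pos: [0.5055, 0.1996, 0.2344]
eef_rot: [0.642, 0.767, -0.0, 0.0]
ft_force: [0.5, 0.3, 0.4]
width: 0.0868
grip_force: 0.0
```

>>> {"method": "arm_command", "body": {"moves": [3.6,0.9,1,0,3.6,0.9,1,0,3.6,0.9,1,0,2.6,0.7,1,0,1,0.2,1,0,0,0,0.8,0,0,0,0,0,0,0,0,0]}}

```text
time: 3.77
ee_pos: [0.5161, 0.3442, 0.1762]
eef_rot: [0.642, 0.767, -0.001, 0.0]
ft_force: [0.5, 1.4, 1.2]
width: 0.0871
grip_force: 0.0
```

```bash
python3 - <<'E'
from h import *
s=r.read_state(); i=info("wrist"); print(s["ee_pos"],s["eef_rot"],i["origin"],rot(i["attitude"]))
for p in((.5155,.3555,.062),(.5155,.3555,0)): print(proj(i,p))
save("wrist","w1.png",None,1.25)
E
```

```text
[0.51614112 0.34421572 0.17615229] [ 6.42031802e-01  7.66677579e-01 -7.36616484e-04  3.35244780e-04] [0.50184535 0.42132733 0.33835823] [[ 9.84541036e-01 -1.68121979e-01 -4.91319579e-02]
 [ 1.75153636e-01  9.44385304e-01  2.78312057e-01]
 [-3.90874582e-04 -2.82615282e-01  9.59233261e-01]]
(np.float64(323.6295783777002), np.float64(186.0698955431798))
(np.float64(323.2577588971872), np.float64(172.42693207975464))
```

View pics/w1.png

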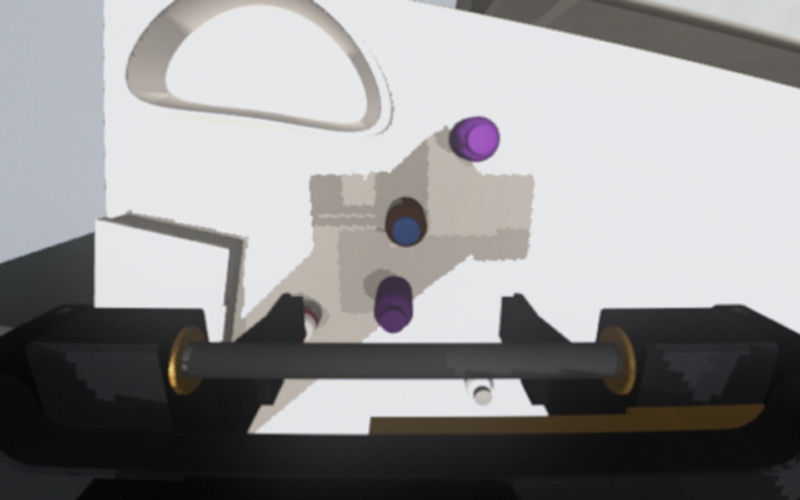

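The brown vial's cap is at (406,231), within about 1 mm of the prediction, at world (0.516, 0.356). The purple vials are clear of the fingers' closing line.

>>> {"method": "arm_command", "body": {"moves": [0.6,0.1,0,0,0.6,0.1,2,0,0,0,2,0,0,0,2,0,0,0,2,0,0,0,2,0,0,0,2,0,0,0,1.5,0,0,0,1,0,0,0,0,0,0,0,0,0]}}

```text
time: 4.73
ee_pos: [0.5157, 0.3584, 0.032]
eef_rot: [0.641, 0.767, 0.0, 0.0]
ft_force: [-0.9, -0.7, -0.1]
width: 0.0871
grip_force: 0.0
```

>>> {"method": "arm_command", "body": {"moves": [-0.2,0.1,0.3,0,0,0,0,0]}}

```text
time: 4.9
ee_pos: [0.5176, 0.3564, 0.0292]
eef_rot: [0.642, 0.767, 0.001, 0.0]
ft_force: [-0.8, 0.1, 0.1]
width: 0.0871
grip_force: 0.0
```

>>> {"method": "arm_command", "body": {"moves": [0,0,0,0,0,0,0,0,0,0,0,0,0,0,0,0,0,0,0,0,0,0,0,0,0,0,0,0,0,0,0,0,0,0,0,0,0,0,0,0,0,0,0,0,0,0,0,0], "fingers": 20, "squeeze": 12}}

```text
time: 5.9
ee_pos: [0.5168, 0.3565, 0.0285]
eef_rot: [0.641, 0.767, -0.0, 0.0]
ft_force: [0.1, -0.7, -0.0]
width: 0.031
grip_force: 12.0
```

>>> {"method": "arm_command", "body": {"moves": [0,0,-2,0,0,0,-3,0,0,0,-3,0,-1,-0.1,-3,0,-2.6,-0.4,-1,0,-3.2,-0.5,0,0,-3.2,-0.5,0,0,-3.2,-0.5,0,0,-3.2,-0.5,0,0,-3.2,-0.5,0,0,-3.2,-0.5,0,0,-3.2,-0.5,0,0]}}

```text
time: 6.9
ee_pos: [0.5233, 0.092, 0.1486]
eef_rot: [0.641, 0.767, -0.0, 0.0]
ft_force: [-0.0, -0.6, -0.5]
width: 0.0312
grip_force: 12.0
```

>>> {"method": "arm_command", "body": {"moves": [-3,-0.4,0,0,-2,-0.3,0,0,-1,0,0,0,0,0,0,0,0,0,0,0,0,0,0,0]}}

```text
time: 7.4
ee_pos: [0.5272, 0.0354, 0.1487]
eef_rot: [0.64, 0.768, 0.0, -0.0]
ft_force: [-0.3, 0.3, -0.6]
width: 0.0314
grip_force: 12.0
```

```bash
python3 - <<'E'
from h import *
s=r.read_state(); i=info("wrist"); print(s["ee_pos"],s["eef_rot"],s["width"],s["ft_force"])
c,n=np.cos(.178),np.sin(.178); Q=np.array([[c,-n],[n,c]]); t=np.array([.5361,-.0255])
for x,y,z in((.055,.103,.014),(-.055,.103,.014),(0,.055+.0226,.036),(0,.055,.014),(.02,.0576,.036),(-.02,.0576,.036)):
    w=Q@[x,y]+t; print((x,y,z),np.round(w,4),np.round(proj(i,[*w,z]),1))
save("wrist","w2.png",None,1.25); save("side","d2.png",(250,90,400,230),5)
E
```

```text
[0.52718192 0.03543595 0.14865444] [ 6.40415388e-01  7.68028619e-01  3.60753098e-04 -2.01542365e-04] 0.03138642728813595 [-0.33214121  0.32716784 -0.58012188]
(0.055, 0.103, 0.014) [0.572  0.0856] [379.2 149.6]
(-0.055, 0.103, 0.014) [0.4637 0.0661] [260.5 149.3]
(0, 0.0776, 0.036) [0.5224 0.0509] [319.7 181.4]
(0, 0.055, 0.014) [0.5264 0.0286] [319.8 199.3]
(0.02, 0.0576, 0.036) [0.5456 0.0347] [342.  203.3]
(-0.02, 0.0576, 0.036) [0.5062 0.0276] [297.4 203.2]
```

View pics/w2.png

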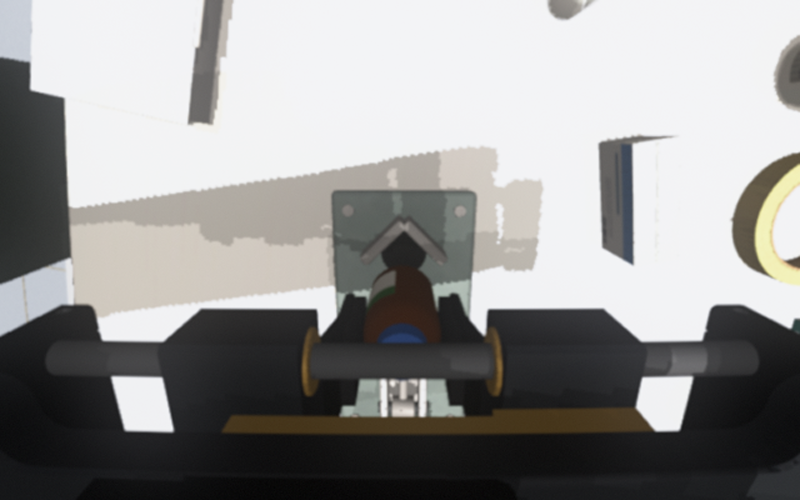

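The nest and V are visible in the wrist view: apex at about (403,220), plate corners at (332,191) and (475,191). I'll enlarge it to refine the stand's pose.

```bash
python3 - <<'E'
import cv2
im=cv2.imread("pics/raw_w2.png")
cv2.imwrite("pics/w2c.png",cv2.resize(im[140:230,255:390],None,fx=5.5,fy=5.5,interpolation=cv2.INTER_CUBIC))
E
```

```text
(no output)
```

View pics/w2c.png

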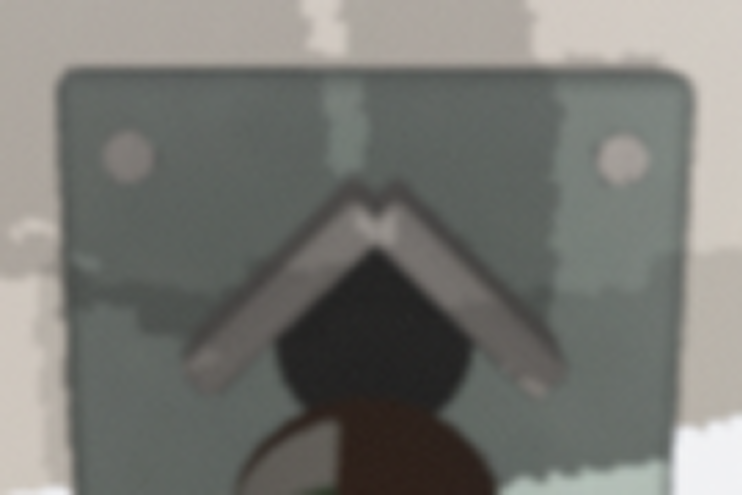

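```bash
python3 - <<'E'
from h import *
i=info("wrist"); T=r.read_state(); p=T["ee_pos"]; M=R.from_quat(T["eef_rot"]).as_matrix()
g=lambda x,y:(255+x/5.5-.4,140+y/5.5-.4)
c,n=np.cos(.178),np.sin(.178); Q=np.array([[c,-n],[n,c]]); t=np.array([.5361,-.0255])
for nm,q,z,m in(("cL",(58,72),.014,(-.055,.103)),("cR",(693,72),.014,(.055,.103)),("apex",(376,248),.036,(0,.0776)),("disc",(374.5,345),.014,(0,.055))):
    w=atz(i,*g(*q),z)[:2]; print(nm,w,"in stand frame err",Q.T@(w-t)-m)
# vial bottom: rim
zb=p[2]-.0285
th=np.linspace(0,2*np.pi,73)
P=np.array([proj(i,[*(p[:2]+.016*np.array([np.cos(a),np.sin(a)])),zb]) for a in th])
print("pred bottom rim u",P[:,0].min(),P[:,0].max(),"v top",P[:,1].min(), "meas top",g(370,398))
print(p,M[:,0])
E
```

```text
cL [0.46840309 0.06359971] in stand frame err [ 0.00414885 -0.00332157]
cR [0.57384316 0.08285757] in stand frame err [ 0.00133277 -0.00303737]
apex [0.52566329 0.04832115] in stand frame err [ 0.00279908 -0.0030973 ]
disc [0.52963446 0.02594011] in stand frame err [ 0.00274468 -0.00322786]
pred bottom rim u 297.36859086624236 347.21435482336517 v top 211.05336441006637 meas top (321.8727272727273, 211.96363636363637)
[0.52717165 0.03528896 0.14858383] [-1.80051166e-01  9.83657086e-01  5.61507121e-04]
```

View pics/d2.png

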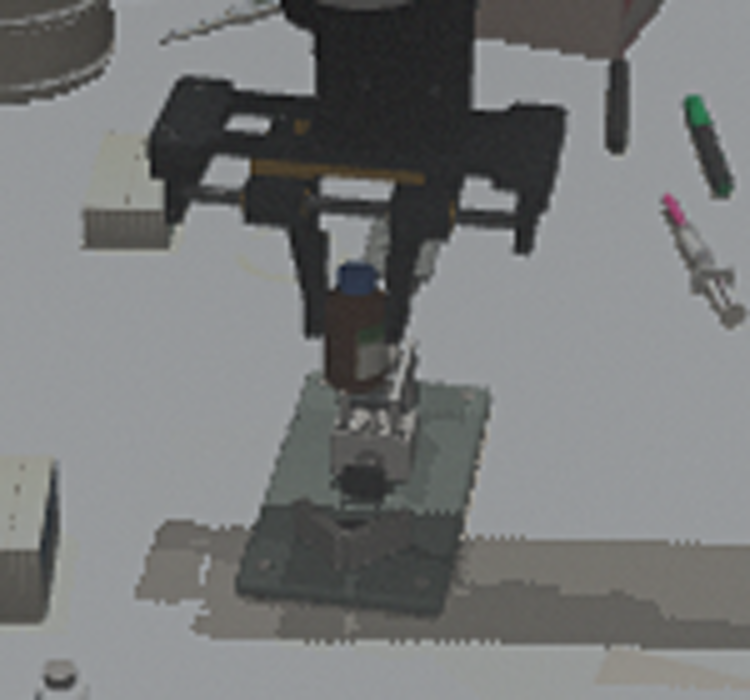

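Wrist and side views disagree about the stand by 3 mm. The held vial matches the wrist camera to within 1 mm, so I'll use the wrist: seat ≈ (0.529, 0.026).

>>> {"method": "arm_command", "body": {"moves": [-0.7,0,0,0,-0.7,0,0,0,0,0,1.5,0,0,0,2,0,0,0,2,0,0,0,2,0,0,0,1.4,0,0,0,0.8,0,0,0,0,0,0,0,0,0]}}

```text
time: 8.33
ee_pos: [0.53, 0.0195, 0.0519]
eef_rot: [0.641, 0.767, 0.0, -0.0]
ft_force: [-1.1, 0.2, -0.3]
width: 0.0313
grip_force: 12.0
```

```bash
python3 - <<'E'
from h import *
s=r.read_state(); print(s["ee_pos"],s["ft_force"]); i=info("wrist")
save("wrist","w3.png",(230,130,410,260),4.4)
for q in((.5296,.0259,.014),(.5257,.0483,.036)): print(proj(i,q))
E
```

```text
[0.5300178  0.01951767 0.0518551 ] [-1.08562664  0.24382233 -0.28721292]
(np.float64(323.3188955201436), np.float64(220.49911611651837))
(np.float64(323.84568202223295), np.float64(196.28754765650427))
```

View pics/w3.png

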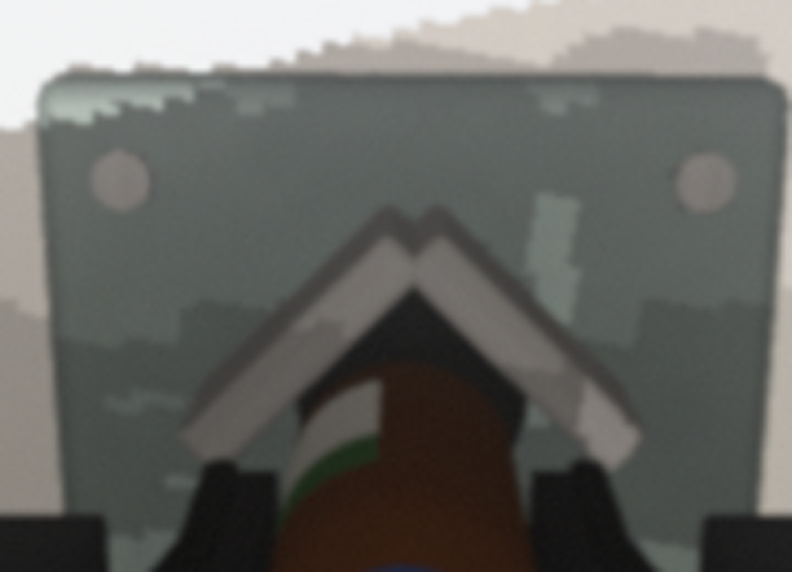

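The V and the vial line up (apex (414,290), vial axis ~(407,·)), and the vial is about 6 mm short of home. Lowering it.

>>> {"method": "arm_command", "body": {"moves": [0.1,0.1,0.4,0,0,0,0.3,0,0,0,0.1,0,0,0,0,0,0,0,0,0]}}

```text
time: 8.8
ee_pos: [0.5306, 0.0207, 0.0436]
eef_rot: [0.641, 0.767, -0.0, 0.0]
ft_force: [-0.0, -0.6, -0.2]
width: 0.0314
grip_force: 12.0
```

>>> {"method": "arm_command", "body": {"moves": [0,0,0.1,0,0,0,0,0,0,0,0.05,0,0,0,0,0]}}

```text
time: 9.13
ee_pos: [0.5307, 0.0207, 0.0424]
eef_rot: [0.641, 0.767, -0.0, 0.0]
ft_force: [-0.8, -0.0, 4.7]
width: 0.0316
grip_force: 12.0
```

Contact at the expected height, so I'll release.

>>> {"method": "arm_command", "body": {"moves": [0,0,0,0,0,0,0,0,0,0,0,0,0,0,0,0,0,0,0,0,0,0,0,0,0,0,0,0,0,0,0,0], "fingers": 80}}

```text
time: 9.8
ee_pos: [0.5306, 0.0207, 0.042]
eef_rot: [0.641, 0.767, -0.0, 0.0]
ft_force: [-0.6, -0.1, 0.8]
width: 0.0681
grip_force: 0.0
```

>>> {"method": "arm_command", "body": {"moves": [0,0,-1,0,0,0,-2,0,0,0,-3,0,0,0,-4,0,0,0,-4,0,0,0,-2,0,0,0,-0.5,0]}}

```text
time: 10.38
ee_pos: [0.5324, 0.0213, 0.2121]
eef_rot: [0.641, 0.767, 0.002, 0.003]
ft_force: [0.1, 0.2, -0.2]
width: 0.0696
grip_force: 0.0
```

>>> {"method": "arm_command", "body": {"moves": [-1.5,0,0,0,-2.5,0,0,0,-3,0,0,0,-3,0,0,0,-3,0,0,0,-2,0,0,0,-0.7,0,0,0,0,0,1,0,0,0,1.5,0,0,0,1.5,0,0,0,1,0,0,0,0.5,0], "fingers": 0, "squeeze": 30}}

```text
time: 11.38
ee_pos: [0.5575, -0.132, 0.1502]
eef_rot: [0.641, 0.768, -0.0, -0.001]
ft_force: [-0.8, -0.3, -0.4]
width: 0.0023
grip_force: 0.0
```

>>> {"method": "arm_command", "body": {"moves": [0,0,0,0,0,0,0,0]}}

```text
time: 11.55
ee_pos: [0.5585, -0.1331, 0.1523]
eef_rot: [0.641, 0.768, 0.0, -0.0]
ft_force: [0.3, 0.7, 0.3]
width: 0.0002
grip_force: 0.0
```

>>> {"method": "arm_command", "body": {"moves": [0,0,0.9,0,0,0,0.8,0,0,0,0.3,0,0,0,0.3,0,0,0,0,0]}}

```text
time: 11.97
ee_pos: [0.5581, -0.1338, 0.1283]
eef_rot: [0.641, 0.767, -0.0, -0.0]
ft_force: [0.3, 0.4, 0.2]
width: 0.0004
grip_force: 0.0
```

>>> {"method": "arm_command", "body": {"moves": [0,0,0.3,0,0,0,0.3,0,0,0,0,0]}}

```text
time: 12.22
ee_pos: [0.5582, -0.1338, 0.1226]
eef_rot: [0.641, 0.767, -0.0, -0.0]
ft_force: [-0.5, 1.1, 0.4]
width: 0.0002
grip_force: 0.0
```

>>> {"method": "arm_command", "body": {"moves": [0,0,0.3,0,0,0,0.3,0,0,0,0,0]}}

```text
time: 12.47
ee_pos: [0.5581, -0.1338, 0.1164]
eef_rot: [0.641, 0.767, -0.0, -0.0]
ft_force: [-0.6, -0.5, -1.0]
width: 0.0004
grip_force: 0.0
```

>>> {"method": "arm_command", "body": {"moves": [0,0,0.3,0,0,0,0.3,0,0,0,0,0]}}

```text
time: 12.72
ee_pos: [0.5581, -0.1338, 0.1104]
eef_rot: [0.641, 0.767, -0.0, -0.0]
ft_force: [-0.2, -0.3, 0.1]
width: 0.0004
grip_force: 0.0
```

>>> {"method": "arm_command", "body": {"moves": [0,0,0.3,0,0,0,0.3,0,0,0,0,0]}}

```text
time: 12.97
ee_pos: [0.559, -0.1349, 0.1053]
eef_rot: [0.642, 0.767, -0.0, 0.001]
ft_force: [-0.1, -1.9, 5.4]
width: 0.0004
grip_force: 2.4
```

>>> {"method": "arm_command", "body": {"moves": [0,0,0.3,0,0,0,0.3,0,0,0,0,0]}}

```text
time: 13.22
ee_pos: [0.5591, -0.1348, 0.0994]
eef_rot: [0.642, 0.767, 0.0, 0.001]
ft_force: [0.9, -1.6, 3.7]
width: 0.0007
grip_force: 1.9
```

Contact was between z = 0.110 and 0.105, so the centre should be near 0.087–0.092 and the stop near 0.082–0.087.

>>> {"method": "arm_command", "body": {"moves": [0,0,0.3,0,0,0,0.2,0,0,0,0,0]}}

```text
time: 13.47
ee_pos: [0.5585, -0.134, 0.0939]
eef_rot: [0.641, 0.767, 0.0, 0.0]
ft_force: [0.5, -1.1, 1.4]
width: 0.0004
grip_force: 1.0
```

>>> {"method": "arm_command", "body": {"moves": [0,0,0.15,0,0,0,0,0,0,0,0,0]}}

```text
time: 13.72
ee_pos: [0.5583, -0.1336, 0.0924]
eef_rot: [0.641, 0.767, 0.0, -0.0]
ft_force: [0.8, -1.6, 1.7]
width: 0.0003
grip_force: 1.0
```

>>> {"method": "arm_command", "body": {"moves": [0,0,0.15,0,0,0,0,0,0,0,0,0]}}

```text
time: 13.97
ee_pos: [0.5582, -0.1336, 0.0908]
eef_rot: [0.641, 0.767, -0.0, -0.0]
ft_force: [0.4, -0.3, 0.7]
width: 0.0002
grip_force: 0.6
```

>>> {"method": "arm_command", "body": {"moves": [0,0,0.15,0,0,0,0,0,0,0,0,0]}}

```text
time: 14.22
ee_pos: [0.5581, -0.1335, 0.0892]
eef_rot: [0.641, 0.767, -0.0, -0.0]
ft_force: [1.4, 0.0, -0.6]
width: 0.0007
grip_force: 0.0
```

>>> {"method": "arm_command", "body": {"moves": [0,0,0.1,0,0,0,0,0,0,0,0,0]}}

```text
time: 14.47
ee_pos: [0.5583, -0.1336, 0.0883]
eef_rot: [0.641, 0.767, -0.0, -0.0]
ft_force: [0.2, 0.6, 0.6]
width: 0.0001
grip_force: 0.0
```

Force and fingertip load dropped to zero, so the lever has probably snapped over. I'll feel gently for the plate at its stop.

>>> {"method": "arm_command", "body": {"moves": [0,0,0.1,0,0,0,0,0,0,0,0,0]}}

```text
time: 14.72
ee_pos: [0.5584, -0.1338, 0.0875]
eef_rot: [0.641, 0.767, -0.0, -0.0]
ft_force: [0.6, -0.9, 0.6]
width: 0.0004
grip_force: 0.0
```

>>> {"method": "arm_command", "body": {"moves": [0,0,0.1,0,0,0,0,0,0,0,0,0]}}

```text
time: 14.97
ee_pos: [0.5584, -0.1338, 0.0865]
eef_rot: [0.641, 0.767, -0.0, -0.0]
ft_force: [-1.2, 0.9, 0.4]
width: 0.0004
grip_force: 0.0
```

>>> {"method": "arm_command", "body": {"moves": [0,0,0.1,0,0,0,0,0,0,0,0,0]}}

```text
time: 15.22
ee_pos: [0.5584, -0.1338, 0.0855]
eef_rot: [0.641, 0.767, -0.0, -0.0]
ft_force: [0.3, 0.4, -0.4]
width: 0.0006
grip_force: 0.0
```

>>> {"method": "arm_command", "body": {"moves": [0,0,0.05,0,0,0,0,0,0,0,0,0]}}

```text
time: 15.47
ee_pos: [0.5585, -0.1338, 0.0851]
eef_rot: [0.641, 0.767, 0.0, 0.0]
ft_force: [-0.2, -0.2, 0.1]
width: 0.0003
grip_force: 0.1
```

The plate has dropped away with no spring-back. I'll retreat and take a last look.

>>> {"method": "arm_command", "body": {"moves": [0,0,-0.5,0,0,0,-2,0,0,0,-3,0,0,0,-3,0,0,0,-3,0,-1,0,-2,0,-3,0,0,0,-3,0,0,0,-3,0,0,0,-2,0,0,0,0,0,0,0,0,0,0,0]}}

```text
time: 16.47
ee_pos: [0.5795, -0.2529, 0.2199]
eef_rot: [0.642, 0.767, 0.0, -0.0]
ft_force: [-0.4, 0.8, 0.4]
width: 0.0005
grip_force: 0.0
```

```bash
python3 - <<'E'
from h import *
s=r.read_state(); print(s["time"],s["ee_pos"],s["ft_force"])
im1=cv2.resize(r.camera("side")[115:225,280:370,::-1],None,fx=4.5,fy=4.5,interpolation=cv2.INTER_CUBIC)
im2=cv2.resize(r.camera("scene")[180:260,330:440,::-1],None,fx=3.5,fy=3.5,interpolation=cv2.INTER_CUBIC)
o=np.zeros((495,405+385,3),np.uint8); o[:,:405]=im1; o[:280,405:]=im2
cv2.imwrite("pics/end.png",o)
E
```

```text
16.4667 [ 0.57947619 -0.25285062  0.21989908] [-0.44733186  0.77370896  0.36831693]
```

View pics/end.png

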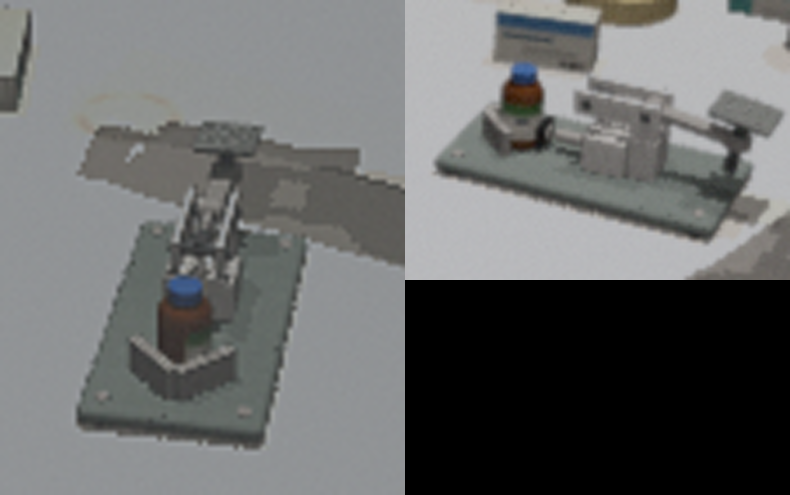

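The vial stands upright in the V (side crop (185,325)), the pad is pressed against it (scene crop (545,135)), and the lever is down.

```bash
python3 -c "
from bench import r
print(r.close_job())"
```

```text
the job is handed in; nothing more can be done
None
```

The brown vial stands upright in the V with the pad pressed against it, the lever snapped over and stayed down, the small vials were not touched, and I handed the job in at about 16.5 s (limit 54 s).

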